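Tip the large chocolate into the bread basket

ROBOT

A 7-joint arm with a two-finger parallel gripper is mounted at the origin on the work surface. World frame = base frame: x ahead of the robot, y to its left, z up, the work surface at z = 0. Lengths are in m, angles in rad, forces in N, time in s.
With the tool pointing down it reaches from about 0.4 to 0.9 m from the base axis. Payload 5.6 kg.
Tool frame: the origin (TCP) lies at the very end of the fingers, on their centre line; the grasp point (between the pads) lies 19 mm behind it; z points along the fingers, y is the line along which they close (so a half turn about z gives the same grasp; the last joint's range is limited). The gripper opens to 92 mm and grips with 3 to 60 N. Pads are 20 mm wide; open, the fingers measure 128 mm over their backs; the gripper's body (75 mm by 189 mm) begins 69 mm behind the grasp point.
Start: joints at [1.118, 0.468, -0.012, 1.603, 0.006, 1.071, -0.056], TCP at [0.259, -0.596, 0.215] pointing down, gripper open.
Joint ranges: [-2.53, 2.53], [-0.31, 2.02], [-1.57, 1.55], [0.28, 2.44], [-1.29, 4.43], [0.15, 1.84], [-2.92, 2.92]. Speed limits (rad/s): [2.57, 2.57, 3.14, 3.14, 3.14, 3.14, 3.14].

INTERFACE

Orientations are given as [roll, pitch, yaw] about the fixed x, y, z axes, in that order (R = Rz(yaw) Ry(pitch) Rx(roll)).
In Python, from rig import * gives the robot as it stands.
- The arm moves only by the tool send_rows, never from a script. Its arguments are lists of equal length, an entry for each row: "dr": the turn, a rotation vector about the tool's x, y, z in rad, a list of three; "offset": the shift along the tool's x, y, z in mm, a list of three; "hand": the opening in per cent of the stroke, from 0 (shut) to 100 (fully open). In form: {"dr": [[wx, wy, wz], ...], "offset": [[tx, ty, tz], ...], "hand": [hand, ...]}. A call has 1 to 10 rows; each row is the pose to reach, as a shift and turn from the pose commanded when the call began, along the tool's axes at that moment; what a row does not reach only later rows make up. A row lasts 1/10 s, in which the tool goes at most 50 mm and 8.59 degrees, less where a joint would pass 70% of its speed; a pose out of reach is approached as far as the arm can. A call with a gripper value outside its range is refused whole. The fingers move at their own pace and stop on an object; "squeeze" is the grip in N (left out, the last holds). Time passes only in rows, so rows that repeat a pose let the fingers close. It gives the time, the measured TCP pose, the force, the opening and the grip force at its end, in the units of the state.
- sense(): the state, without advancing time (a new reading comes with each control period).
- camera(name): name is "side" or "top"; returns (picture, depth): 400x640x3 uint8, blue, green, red; 400x640 float32, m along the optical axis (not along the pixel's ray), 0 where there is no reading.
- get_calibration(name): a dict with "fx", "fy", "cx", "cy" (pixels), "k1" (the pictures are not rectified: a ray, as slopes to the right and down, at radius r is drawn at 1 + k1 r^2 times it, then the intrinsics apply), "R" (3x3) and "t" (3): a world point X has camera coordinates R X + t. Camera axes: x right, y down, z forward; pixel columns grow to the right and rows downward; lengths in m; the calibration is good to about 2 mm. A picture is of the moment at which its call begins. get_calibration takes no time and is no camera call.
- job_done(): hands the job in; it is judged then, once.
Trained networks look in the newest picture that a camera, given by its name, has taken for a name from the list of things; names that differ only in an ending like _2 or _b are one class to them, and where a whole thing is asked for, a point or a joint stands for the part that bears it (a point fixed in the world has none). Each returns a list of dicts, best first, with "confidence" (0 to 1); they miss things now and then, are a little off and sometimes report something else, mostly with a low value. They report only what shows in the picture. A call takes as long as a camera call. They do not tell look-alikes from the thing itself.
- boxes_of(name, camera): "box" ([left, top, width, height] in pixels, round what is visible of it).
- silhouettes(name, camera): "region" (400x640 bool, what is visible of it) and "box" ([left, top, width, height] in pixels, round what is visible of it).
The state is a dict: "time": time; "joint_positions": joint angles; "qvel": joint speeds; "joint_efforts": joint torques, N m; "ee_pos": TCP position; "tcp_rot": TCP orientation; "ft_force": force on the tool from outside, world axes, zero at the start; "wrist_torque": the same for the moment, N m; "finger_gap": finger opening in m; "grip_force": force on a finger pad.
Only numpy, scipy, OpenCV 4.12 (cv2) and the standard library are available. Lean on these libraries where they do the work, as an engineer would, in place of code of your own. Each camera call takes 0.05 s, during which the arm holds its last target. There are 200 camera calls.

TASK

Pick up the divided serving tray by its bar handle and tip it on one corner over the bread basket, so that the large foil-wrapped chocolate rolls out through the gap at the corner of its bay into the basket while the small one stays in the tray. Then stand the tray level on the table again and let go, with the basket left upright on the table. Do not touch the chocolates with the gripper.

Things in the scene. Friction and masses are not known exactly. Their poses are not given: they have to be found in the camera images.
- tray: Loose white tray 150 x 150 mm, 350 g, walls and dividers 45 mm high; origin centre of underside, z up. Dividers at x=0, y=0 make 4 bays, each open only at its outer corner (walls stop 32 mm short). Bay floors rise 6 deg from centre (5 mm up) to corner (16 mm): tip a corner down 15-30 deg to empty it. Bar handle over the centre, 70 mm along x, 16 mm thick along y, at z 80-104 mm on two posts.
- basket: Loose round wicker bread basket, 400 g, 55 mm high, outer radius 102 mm at the rim and 82 mm at the foot, wall 5 mm, inner floor 6 mm up. Origin: centre of its underside, z up.
- truffle_large: The large foil-wrapped chocolate: a gold ball 38 mm across, 34 g; origin at its centre. It rolls freely and starts in one of the two bays on the tray's +x side (+y or -y, varies), resting near the tray's centre, its top below the dividers'; it fits through the corner gap (about 45 mm clear).
- truffle_small: The small foil-wrapped chocolate: a gold ball 24 mm across, 10 g; origin at its centre. It rolls freely and starts in the other of the two bays on the tray's +x side.
There are look-alikes about, which are no part of the job. Leave any green look-alike of the tray alone.

How it is judged:
On the way, in this order (a step that is already met when the one before it is completed fails the run):
1. the tray is lifted clear of the table (height (world z) of tray above 0.03 m), for 0.2 s.
2. the large chocolate is in the basket (horizontal distance between truffle_large and basket below 0.085 m and z of truffle_large in the frame of basket between 0 and 0.05 m), for 0.2 s.
At the end, for the whole second after the job is handed in: Large chocolate in the basket (centre within 85 mm of its axis, under 50 mm above its underside), small one in the tray; tray on the table within 6 mm, level within 5 degrees, at rest; basket on the table, upright within 8 degrees (all of step 2 and x of truffle_small in the frame of tray between -0.072 and 0.072 m and y of truffle_small in the frame of tray between -0.072 and 0.072 m and z of truffle_small in the frame of tray between 0 and 0.045 m and angle between tray's own z axis and vertical below 0.09 rad and height (world z) of tray below 0.006 m and linear speed of tray below 0.02 m/s and height (world z) of basket below 0.01 m and angle between basket's own z axis and vertical below 0.15 rad); the robot touches nothing.
It fails at once if the fingers touch a chocolate (contact force between the fingers and truffle_large above 0.3 N or contact force between the fingers and truffle_small above 0.3 N).
It also fails if it takes over 64 s, if anything falls off the work surface, if the arm or the gripper's body presses on something with over 40 N, if the wrist force passes 120 N, or if a joint passes its speed limit or range.

## Working session

There is one attempt and no reset: what is moved stays moved. The work goes in short steps, Python scripts to look and compute and a tool call to move; the robot and the scene stay as the last step left them, time stands still between calls to the robot, and variables do not carry over. Pictures are saved under pics/ and viewed, at most 10 in all, crops included, and the job is handed in when it is done.

Besides the shell and the picture viewer there is one more tool, called after ">>>" as name(argument=value, ...) on one line, values as JSON. send_rows: Moves the arm, as the interface text tells. Its arguments: {"type":"object","properties":{"dr":{"type":"array"},"offset":{"type":"array"},"hand":{"type":"array"},"squeeze":{"type":"number"}},"required":["dr","offset","hand"]}

```bash
ls; mkdir -p pics; cat > h.py <<'E'
from rig import *
import numpy as np, cv2
def cal(n):
    c=get_calibration(n); return c,np.array(c["R"]),np.array(c["t"])
def unproj(n,u,v,d):
    c,R,t=cal(n)
    K=np.array([[c["fx"],0,c["cx"]],[0,c["fy"],c["cy"]],[0,0,1]],float)
    u,v,d=[np.atleast_1d(np.asarray(a,float)) for a in (u,v,d)]
    p=cv2.undistortPoints(np.stack([u,v],-1).reshape(-1,1,2),K,np.array([c["k1"],0,0,0.]))[:,0]
    return (np.c_[p*d[:,None],d]-t)@R
def proj(n,X):
    c,R,t=cal(n)
    K=np.array([[c["fx"],0,c["cx"]],[0,c["fy"],c["cy"]],[0,0,1]],float)
    return cv2.projectPoints(np.atleast_2d(X).astype(float),cv2.Rodrigues(R)[0],t,K,np.array([c["k1"],0,0,0.]))[0][:,0]
E
python3 - <<'E'
from h import *
for n in("top","side"):
    p,d=camera(n); cv2.imwrite(f"pics/{n}0.png",p); np.save(f"{n}0.npy",d)
    c,R,t=cal(n); print(n,"cam at",-R.T@t,"fwd",R[2])
    for k in("tray","basket","truffle_large","truffle_small"):
        for b in boxes_of(k,n): 
            x,y,w,h=b["box"]; u,v=x+w/2,y+h/2
            print(k,np.round(b["box"]),round(b["confidence"],2),np.round(unproj(n,u,v,d[int(v),int(u)]),3))
s=sense();print(s["time"],s["ee_pos"],s["tcp_rot"],s["finger_gap"])
E
```

```text
pics
top cam at [ 0.37176765 -0.1101617   1.14588782] fwd [ 1.40264361e-01 -8.29640289e-04 -9.90113741e-01]
tray [346. 158.  77.  81.] 0.62 [[ 0.521 -0.272  0.042]]
basket [147. 138.  87.  85.] 0.6 [[0.574 0.211 0.006]]
truffle_large [389. 179.   4.  11.] 0.49 [[ 0.557 -0.29   0.042]]
side cam at [0.31851772 0.4512735  0.70908516] fwd [ 0.20753962 -0.64427906 -0.73609225]
tray [356.  92.  53.  55.] 0.91 [[ 0.432 -0.48   0.053]]
tray [297. 138.  66.  56.] 0.78 [[ 0.526 -0.273  0.025]]
basket [173. 267. 118. 112.] 0.72 [[0.577 0.195 0.006]]
truffle_large [322. 167.  10.   6.] 0.58 [[ 0.527 -0.251  0.027]]
truffle_large [310. 154.  16.   6.] 0.5 [[ 0.557 -0.261  0.054]]
truffle_small [322. 166.  10.  10.] 0.54 [[ 0.527 -0.25   0.027]]
0.5 [ 0.25891411 -0.59617211  0.21457999] [-3.14155454e+00  6.00536305e-05  4.09710944e-01] 0.09176621723605453
```

```bash
python3 - <<'E'
import cv2,numpy as np
t=cv2.imread("pics/top0.png");s=cv2.imread("pics/side0.png")
a=cv2.resize(t[140:260,330:440],None,fx=5,fy=5,interpolation=cv2.INTER_CUBIC)[:600]
b=cv2.resize(s[130:200,285:375],None,fx=6,fy=6,interpolation=cv2.INTER_CUBIC)
cv2.imwrite("pics/crop_t.png",a)
cv2.imwrite("pics/crop_s.png",b)
E
```

```text
(no output)
```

View pics/top0.png

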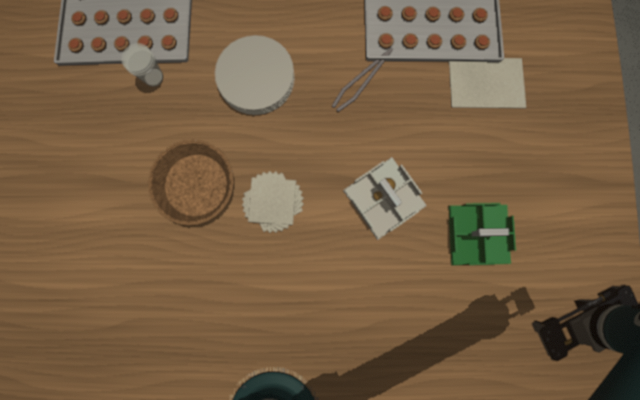

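View pics/side0.png

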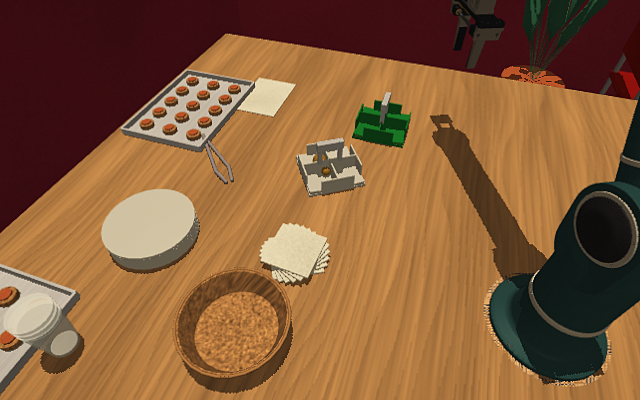

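View pics/crop_t.png

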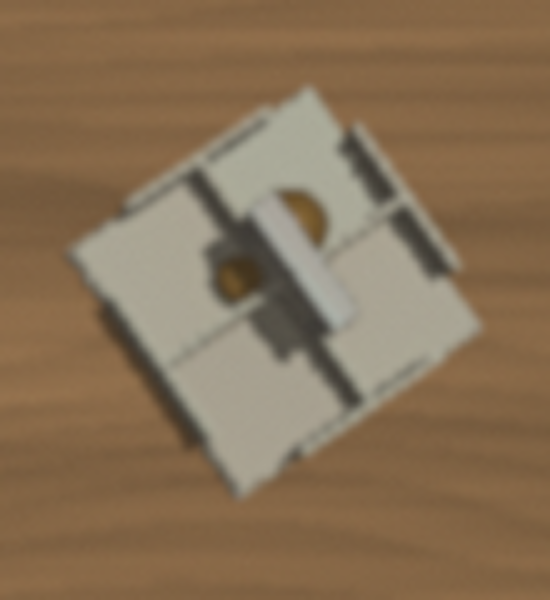

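View pics/crop_s.png

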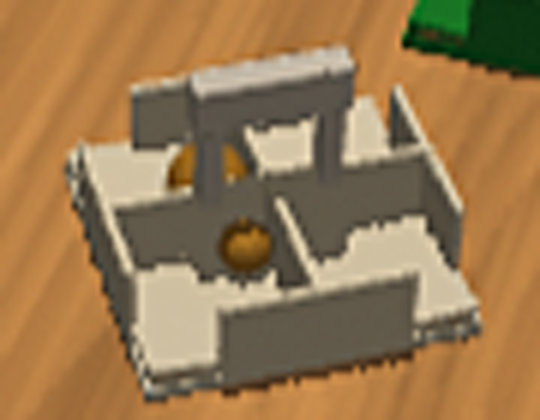

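The white tray is at top-view pixel (385,198) and the look-alike green tray is at (482,234). I choose the white one. The crop shows both balls in it: the large one at about (391,184) in the bay whose corner is at the top of the picture (world +x), and the small one at (377,195). The handle runs from upper left to lower right. The basket is at (193,184).

```bash
cat > m.py <<'E'
from h import *
from scipy.optimize import least_squares
def cloud(n,d):
    v,u=np.nonzero(d>0); return unproj(n,u,v,d[v,u])
def near(P,x,y,r,z0,z1): 
    return P[(np.hypot(P[:,0]-x,P[:,1]-y)<r)&(P[:,2]>z0)&(P[:,2]<z1)]
E
python3 - <<'E'
from m import *
for n in("top","side"):
    P=cloud(n,np.load(n+"0.npy"))
    q=near(P,.52,-.27,.13,.092,.115)
    r=cv2.minAreaRect(q[:,:2].astype(np.float32)*1000); 
    e=np.linalg.svd(q[:,:2]-q[:,:2].mean(0),full_matrices=False)[2][0]
    print(n,"handle",len(q),r,"ang",np.degrees(np.arctan2(e[1],e[0])),"zmax",np.percentile(q[:,2],95))
    q=near(P,.52,-.27,.13,.004,.05); print("body",cv2.minAreaRect(q[:,:2].astype(np.float32)*1000))
    q=near(P,.575,.2,.13,.046,.062)
    f=least_squares(lambda p:np.hypot(q[:,0]-p[0],q[:,1]-p[1])-p[2],[.575,.2,.1],loss="soft_l1",f_scale=.003); print("rim",len(q),f.x, q[:,2].max())
    q=near(P,.575,.2,.05,-.02,.03); print("floor z",np.median(q[:,2]))
    q=near(P,.4,.0,.05,-.02,.03); print("table z",np.median(q[:,2]) if len(q) else None)
E
```

```text
top handle 228 ((528.1325073242188, -277.5574035644531), (69.88027954101562, 17.216201782226562), 34.330875396728516) ang -145.61298534800048 zmax 0.106517826477204
body ((514.7649536132812, -274.7795104980469), (241.53399658203125, 242.7841033935547), 55.0226936340332)
rim 1205 [0.56268668 0.19814933 0.09946576] 0.06127522019501037
floor z 0.00507480868076784
table z -0.0006307555435709754
side handle 208 ((529.1146850585938, -274.93438720703125), (69.45649719238281, 19.381193161010742), 34.22066879272461) ang 33.85559759412567 zmax 0.10522902328189776
body ((528.0247802734375, -281.50799560546875), (159.7152099609375, 205.06716918945312), 34.52521896362305)
rim 2272 [0.56232766 0.20351626 0.09949115] 0.060463380115964034
floor z 0.006027967295058023
table z -5.7245221850335315e-05
```

```bash
cat >> m.py <<'E'
from scipy.spatial.transform import Rotation as Ro
def down(yaw): return Ro.from_euler("xyz",[np.pi,0,yaw])
def rel(pos,rot,p0=None,r0=None):
    s=sense(); p0=np.array(s["ee_pos"]) if p0 is None else p0; r0=Ro.from_euler("xyz",s["tcp_rot"]) if r0 is None else r0
    print("dr",np.round((r0.inv()*rot).as_rotvec(),4),"off",np.round(r0.inv().apply(np.array(pos)-p0)*1000,1))
E
python3 - <<'E'
from m import *
rel([.5285,-.276,.18],down(.598))
E
```

```text
dr [-0.000e+00  1.000e-04 -1.883e-01] off [ 374.8 -186.3   34.6]
```

>>> send_rows(dr=[[0,0,-0.02],[0,0,-0.06],[0,0,-0.1],[0,0,-0.14],[0,0,-0.1883],[0,0,-0.1883],[0,0,-0.1883],[0,0,-0.1883],[0,0,-0.1883],[0,0,-0.1883]], offset=[[40,-20,0],[80,-40,0],[120,-60,0],[160,-80,0],[200,-100,10],[240,-120,15],[280,-140,20],[325,-160,30],[360,-180,34],[374.8,-186.3,34.6]], hand=[100,100,100,100,100,100,100,100,100,100])

```text
time: 1.5
ee_pos: [0.5309, -0.271, 0.1795]
tcp_rot: [-3.14, -0.002, 0.604]
ft_force: [0.6, 0.4, 0.7]
finger_gap: 0.092
grip_force: 0.0
```

```bash
python3 - <<'E'
from m import *
s=sense();print(s["ee_pos"],s["tcp_rot"],s["joint_positions"],s["ft_force"])
rel([.5285,-.276,.073],down(.598))
E
```

```text
[ 0.53090024 -0.27101447  0.17952141] [-3.13984792e+00 -1.56845469e-03  6.04468925e-01] [ 0.56317925  0.42665149 -0.18854109  1.76179158  0.09189614  0.96244303
 -0.62780023] [0.63303812 0.41900543 0.74795714]
dr [-0.0017 -0.0016  0.0065] off [ -5.    2.9 106.5]
```

>>> send_rows(dr=[[0,0,0],[0,0,0],[0,0,0],[0,0,0]], offset=[[0,0,0],[0,0,20],[0,0,40],[0,0,40]], hand=[100,100,100,100])

```text
time: 1.9
ee_pos: [0.5252, -0.2782, 0.1378]
tcp_rot: [-3.138, 0.004, 0.594]
ft_force: [0.5, 0.1, -0.3]
finger_gap: 0.0917
grip_force: 0.0
```

```bash
python3 - <<'E'
from m import *
s=sense();print(s["ee_pos"],s["tcp_rot"],s["ft_force"])
p,d=camera("side"); cv2.imwrite("pics/s1.png",cv2.resize(p[60:220,240:440],None,fx=3,fy=3))
P=cloud("side",d); q=near(P,.5285,-.276,.06,.092,.11); print(len(q),q.mean(0))
E
```

```text
[ 0.5251749  -0.27815821  0.13777911] [-3.13816651  0.00386889  0.59439375] [ 0.51848415  0.14638233 -0.32767405]
153 [ 0.53589215 -0.2668535   0.10014287]
```

View pics/s1.png

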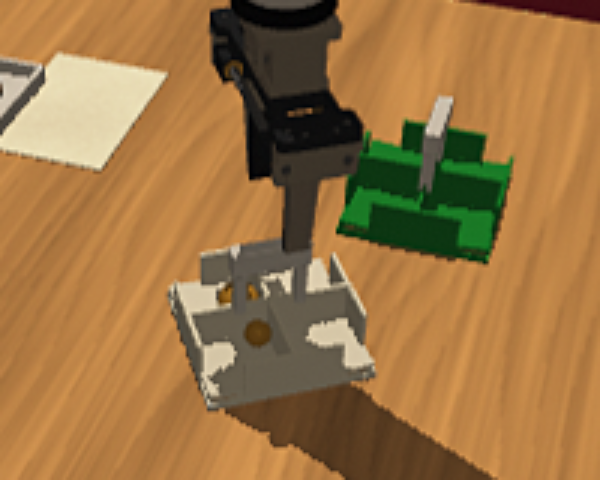

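The view shows the open fingers straddling the white tray's handle (about (270,255) in the crop). Nothing else is in the way, and both balls are still in their bays.

>>> send_rows(dr=[[0,0,0],[0,0,0],[0,0,0],[0,0,0],[0,0,0],[0,0,0]], offset=[[0,0,15],[0,0,32],[0,0,48],[0,0,60],[0,0,67],[0,0,67]], hand=[100,100,100,100,100,100])

```text
time: 2.55
ee_pos: [0.528, -0.2761, 0.0722]
tcp_rot: [-3.141, 0.001, 0.598]
ft_force: [-0.8, 0.1, 0.5]
finger_gap: 0.0919
grip_force: 0.0
```

>>> send_rows(dr=[[0,0,0],[0,0,0],[0,0,0],[0,0,0],[0,0,0],[0,0,0]], offset=[[0,0,0],[0,0,0],[0,0,0],[0,0,0],[0,0,0],[0,0,0]], hand=[60,40,20,10,5,5], squeeze=45)

```text
time: 3.15
ee_pos: [0.5285, -0.276, 0.0731]
tcp_rot: [3.141, 0.0, 0.598]
ft_force: [0.6, -1.2, 0.7]
finger_gap: 0.0461
grip_force: 0.0
```

>>> send_rows(dr=[[0,0,0],[0,0,0],[0,0,0],[0,0,0],[0,0,0],[0,0,0],[0,0,0]], offset=[[0,0,0],[0,0,0],[0,0,0],[0,0,0],[0,0,0],[0,0,0],[0,0,0]], hand=[0,0,0,0,0,0,0])

```text
time: 3.85
ee_pos: [0.5286, -0.2762, 0.073]
tcp_rot: [3.141, -0.0, 0.598]
ft_force: [0.8, -0.7, -0.2]
finger_gap: 0.0155
grip_force: 45.0
```

>>> send_rows(dr=[[0,0,0],[0,0,0],[0,0,0],[0,0,0],[0,0,0],[0,0,0],[0,0,0],[0,0,0],[0,0,0],[0,0,0]], offset=[[0,0,-4],[0,0,-12],[0,0,-24],[0,0,-40],[0,0,-58],[0,0,-76],[0,0,-90],[0,0,-100],[0,0,-105],[0,0,-107]], hand=[0,0,0,0,0,0,0,0,0,0])

```text
time: 4.85
ee_pos: [0.5285, -0.276, 0.1803]
tcp_rot: [3.141, 0.0, 0.598]
ft_force: [0.1, -0.4, -4.0]
finger_gap: 0.0154
grip_force: 45.0
```

```bash
python3 - <<'E'
from m import *
s=sense();print(s["ee_pos"],s["tcp_rot"],s["joint_positions"],s["ft_force"],s["grip_force"])
rel([.4465,.223,.18],down(.598),np.array([.5285,-.276,.18]),down(.598))
p,d=camera("top"); cv2.imwrite("pics/t2.png",cv2.resize(p[100:260,320:480],None,fx=3,fy=3))
E
```

```text
[ 0.52846722 -0.276018    0.18033229] [3.14131441e+00 8.50250682e-06 5.98065436e-01] [ 0.56876305  0.42509936 -0.18531725  1.76179529  0.09289737  0.96294707
 -0.62625856] [ 0.08449523 -0.40652766 -3.95279917] 44.99856770038605
dr [0. 0. 0.] off [ 213.2 -458.6   -0. ]
```

View pics/t2.png

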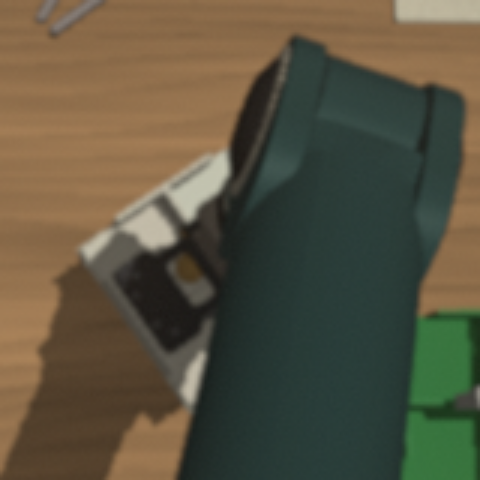

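The tray is held. The force reads 4 N, which matches the tray plus both balls, and the picture shows the small ball near the centre at crop (188,265). Next I carry it slowly to the basket.

>>> send_rows(dr=[[0,0,0],[0,0,0],[0,0,0],[0,0,0],[0,0,0],[0,0,0],[0,0,0],[0,0,0],[0,0,0],[0,0,0]], offset=[[0.8,-1.8,0],[3,-6.3,0],[6.7,-14.5,0],[12.2,-26.3,0],[19,-40.8,0],[26.6,-57.1,0],[34.6,-74.4,0],[43,-92.5,0],[51.4,-110.6,0],[59.9,-128.8,0]], hand=[0,0,0,0,0,0,0,0,0,0])

```text
time: 5.9
ee_pos: [0.505, -0.1335, 0.1802]
tcp_rot: [3.141, -0.0, 0.599]
ft_force: [-0.2, 0.3, -3.7]
finger_gap: 0.0155
grip_force: 45.0
```

>>> send_rows(dr=[[0,0,0],[0,0,0],[0,0,0],[0,0,0],[0,0,0],[0,0,0],[0,0,0],[0,0,0],[0,0,0],[0,0,0]], offset=[[8.4,-18.1,0],[16.9,-36.3,0],[25.3,-54.4,0],[33.7,-72.5,0],[42.2,-90.7,0],[50.6,-108.8,0],[59,-127,0],[67.4,-145.1,0],[75.9,-163.2,0],[84.3,-181.4,0]], hand=[0,0,0,0,0,0,0,0,0,0])

```text
time: 6.9
ee_pos: [0.472, 0.0635, 0.1802]
tcp_rot: [3.141, -0.0, 0.599]
ft_force: [0.7, -0.1, -5.2]
finger_gap: 0.0158
grip_force: 45.0
```

>>> send_rows(dr=[[0,0,0],[0,0,0],[0,0,0],[0,0,0],[0,0,0],[0,0,0],[0,0,0],[0,0,0],[0,0,0],[0,0,0]], offset=[[8.4,-18.1,0],[16.9,-36.3,0],[25.3,-54.4,0],[33.7,-72.5,0],[42.2,-90.7,0],[50.2,-107.9,0],[57,-122.4,0],[62.4,-134.2,0],[66.2,-142.4,0],[69,-148.4,0]], hand=[0,0,0,0,0,0,0,0,0,0])

```text
time: 7.9
ee_pos: [0.446, 0.2238, 0.18]
tcp_rot: [3.141, 0.0, 0.599]
ft_force: [0.2, -0.9, -4.6]
finger_gap: 0.0153
grip_force: 45.0
```

```bash
python3 - <<'E'
from m import *
s=sense();print(s["ee_pos"],s["tcp_rot"],s["joint_positions"],s["ft_force"],s["grip_force"])
az=.598-np.pi/4; d=np.array([np.cos(az),np.sin(az),0]); ax=np.cross([0,0,1],d)
R0=down(.598)
print("tilt axis in tool",R0.inv().apply(ax), "check tray corner dir drops", Ro.from_rotvec(.3*ax).apply(d))
p,dd=camera("side"); cv2.imwrite("pics/s3.png",p[120:400,60:420])
E
```

```text
[0.44600759 0.2238173  0.18002935] [3.14140296e+00 1.11740410e-05 5.98882065e-01] [-0.1558306   0.29735311 -0.4400927   1.97642884  0.16014444  0.90100193
 -1.65073619] [ 0.15368131 -0.9439534  -4.59880005] 44.998374581336975
tilt axis in tool [ 7.07106781e-01 -7.07106781e-01 -8.65956056e-17] check tray corner dir drops [ 0.93861074 -0.17798229 -0.29552021]
```

View pics/s3.png

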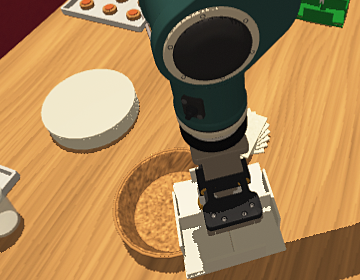

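The tray's large-ball corner (crop (178,180)) is over the basket, which sits around (165,205). Now I tip it.

>>> send_rows(dr=[[0.01,-0.01,0],[0.03,-0.03,0],[0.055,-0.055,0],[0.08,-0.08,0],[0.105,-0.105,0],[0.13,-0.13,0],[0.155,-0.155,0],[0.18,-0.18,0],[0.205,-0.205,0],[0.225,-0.225,0]], offset=[[0,0,0],[0,0,0],[0,0,0],[0,0,0],[0,0,0],[0,0,0],[0,0,0],[0,0,0],[0,0,0],[0,0,0]], hand=[0,0,0,0,0,0,0,0,0,0])

```text
time: 8.95
ee_pos: [0.4477, 0.2219, 0.1797]
tcp_rot: [-2.912, 0.224, 0.622]
ft_force: [0.0, -0.1, -4.3]
finger_gap: 0.0158
grip_force: 45.0
```

>>> send_rows(dr=[[0,0,0],[0,0,0],[0,0,0],[0,0,0],[0,0,0],[0,0,0]], offset=[[0,0,0],[0,0,0],[0,0,0],[0,0,0],[0,0,0],[0,0,0]], hand=[0,0,0,0,0,0])

```text
time: 9.55
ee_pos: [0.4464, 0.2231, 0.1801]
tcp_rot: [-2.913, 0.223, 0.624]
ft_force: [0.1, -0.1, -4.0]
finger_gap: 0.0158
grip_force: 45.0
```

```bash
python3 - <<'E'
from m import *
s=sense();print(s["ee_pos"],s["tcp_rot"],s["ft_force"],"tilt",np.degrees(np.arccos(-Ro.from_euler("xyz",s["tcp_rot"]).as_matrix()[2,2])))
o=[]
for n in("side","top"):
    p,d=camera(n); o.append(p)
    for k in("truffle_large","truffle_small"):
        for b in boxes_of(k,n):
            x,y,w,h=b["box"];u,v=x+w/2,y+h/2; print(n,k,np.round(b["box"]),round(b["confidence"],2),np.round(unproj(n,u,v,d[int(v),int(u)]),3))
cv2.imwrite("pics/s4.png",np.hstack([cv2.resize(o[0][220:400,120:320],(444,400)),cv2.resize(o[1][110:250,130:250],(343,400))]))
E
```

```text
[0.44640969 0.22312301 0.18013873] [-2.91304495  0.22280665  0.62406489] [ 0.14518796 -0.10499252 -3.98994333] tilt 18.20948226650456
side truffle_large [199. 297.  24.  22.] 0.84 [[0.616 0.193 0.041]]
side truffle_small [252. 347.  18.  18.] 0.45 [[0.465 0.274 0.133]]
top truffle_large [193. 153.  13.  15.] 0.59 [[0.618 0.181 0.044]]
```

View pics/s4.png

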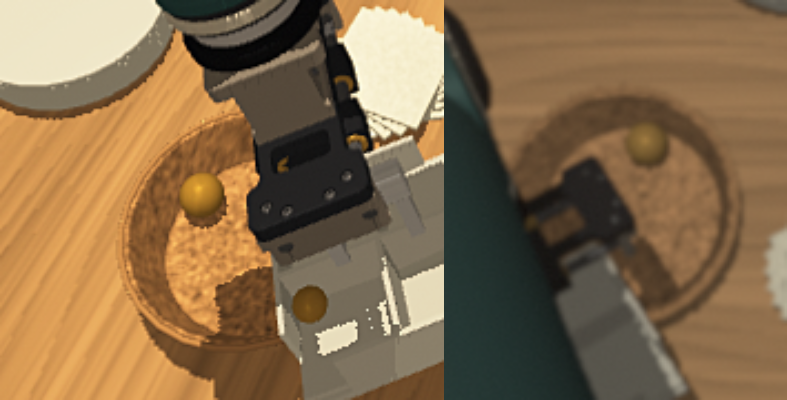

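The large ball is in the basket (left panel (203,197)), and the small one is in its bay by the outer wall (310,304). I'll level the tray slowly, then carry it back.

>>> send_rows(dr=[[-0.008,0.008,0],[-0.024,0.024,0],[-0.048,0.048,0],[-0.075,0.075,0],[-0.105,0.105,0],[-0.135,0.135,0],[-0.165,0.165,0],[-0.19,0.19,0],[-0.21,0.21,0],[-0.225,0.225,0]], offset=[[0,0,0],[0,0,0],[0,0,0],[0,0,0],[0,0,0],[0,0,0],[0,0,0],[0,0,0],[0,0,0],[0,0,0]], hand=[0,0,0,0,0,0,0,0,0,0])

```text
time: 10.85
ee_pos: [0.4459, 0.2232, 0.1802]
tcp_rot: [3.14, -0.001, 0.599]
ft_force: [-0.2, -0.7, -4.2]
finger_gap: 0.0156
grip_force: 45.0
```

>>> send_rows(dr=[[0,0,0],[0,0,0],[0,0,0],[0,0,0],[0,0,0],[0,0,0],[0,0,0],[0,0,0],[0,0,0],[0,0,0]], offset=[[0,0,0],[0,0,0],[0,0,0],[0,0,0],[0,0,0],[0,0,0],[0,0,0],[0,0,0],[0,0,0],[0,0,0]], hand=[0,0,0,0,0,0,0,0,0,0])

```text
time: 11.85
ee_pos: [0.4465, 0.223, 0.18]
tcp_rot: [3.142, 0.0, 0.598]
ft_force: [0.4, -0.3, -3.8]
finger_gap: 0.0158
grip_force: 45.0
```

```bash
python3 - <<'E'
from m import *
s=sense();print(s["ee_pos"],s["tcp_rot"],s["ft_force"])
p,d=camera("side")
for k in("truffle_large","truffle_small"):
    for b in boxes_of(k,"side"):
        x,y,w,h=b["box"];u,v=x+w/2,y+h/2; X=unproj("side",u,v,d[int(v),int(u)])[0];c=Ro.from_euler("z",-.598).apply(X-[.4465,.223,.107])
        print(k,np.round(b["box"]),round(b["confidence"],2),np.round(X,3),"in tray",np.round(c,3))
E
```

```text
[0.44648686 0.22302529 0.17996107] [3.14154350e+00 6.25180640e-05 5.98060402e-01] [ 0.37313008 -0.33714232 -3.805484  ]
truffle_large [198. 299.  21.  17.] 0.68 [0.62  0.194 0.04 ] in tray [ 0.127 -0.122 -0.067]
truffle_small [263. 338.   4.  14.] 0.45 [0.465 0.257 0.137] in tray [0.035 0.018 0.03 ]
```

The small ball is back near the centre of its bay. Carrying back along the same path.

>>> send_rows(dr=[[0,0,0],[0,0,0],[0,0,0],[0,0,0],[0,0,0],[0,0,0],[0,0,0],[0,0,0],[0,0,0],[0,0,0]], offset=[[-0.8,1.8,0],[-3,6.3,0],[-6.7,14.5,0],[-12.2,26.3,0],[-19,40.8,0],[-26.6,57.1,0],[-34.6,74.4,0],[-43,92.5,0],[-51.4,110.6,0],[-59.9,128.8,0]], hand=[0,0,0,0,0,0,0,0,0,0])

```text
time: 13.0
ee_pos: [0.4695, 0.0807, 0.18]
tcp_rot: [3.141, 0.0, 0.597]
ft_force: [0.5, 0.6, -3.8]
finger_gap: 0.0157
grip_force: 45.0
```

>>> send_rows(dr=[[0,0,0],[0,0,0],[0,0,0],[0,0,0],[0,0,0],[0,0,0],[0,0,0],[0,0,0],[0,0,0],[0,0,0]], offset=[[-8.4,18.1,0],[-16.9,36.3,0],[-25.3,54.4,0],[-33.7,72.5,0],[-42.2,90.7,0],[-50.6,108.8,0],[-59,127,0],[-67.4,145.1,0],[-75.9,163.2,0],[-84.3,181.4,0]], hand=[0,0,0,0,0,0,0,0,0,0])

```text
time: 14.0
ee_pos: [0.5014, -0.1166, 0.1799]
tcp_rot: [3.141, 0.0, 0.597]
ft_force: [0.2, -0.2, -3.6]
finger_gap: 0.0155
grip_force: 45.0
```

>>> send_rows(dr=[[0,0,0],[0,0,0],[0,0,0],[0,0,0],[0,0,0],[0,0,0],[0,0,0],[0,0,0],[0,0,0],[0,0,0]], offset=[[-8.4,18.1,0],[-16.9,36.3,0],[-25.3,54.4,0],[-33.7,72.5,0],[-42.2,90.7,0],[-50.2,107.9,0],[-57,122.4,0],[-62.4,134.2,0],[-66.2,142.4,0],[-69,148.4,0]], hand=[0,0,0,0,0,0,0,0,0,0])

```text
time: 15.0
ee_pos: [0.5284, -0.2766, 0.1798]
tcp_rot: [-3.141, 0.0, 0.598]
ft_force: [0.2, -0.0, -5.1]
finger_gap: 0.0154
grip_force: 45.0
```

>>> send_rows(dr=[[0,0,0],[0,0,0],[0,0,0],[0,0,0],[0,0,0],[0,0,0],[0,0,0],[0,0,0],[0,0,0],[0,0,0]], offset=[[0,0,3],[0,0,10],[0,0,20],[0,0,34],[0,0,50],[0,0,66],[0,0,80],[0,0,90],[0,0,96],[0,0,100]], hand=[0,0,0,0,0,0,0,0,0,0])

```text
time: 16.0
ee_pos: [0.5285, -0.2759, 0.0794]
tcp_rot: [-3.141, 0.0, 0.598]
ft_force: [-0.5, 0.6, -3.6]
finger_gap: 0.0156
grip_force: 45.0
```

>>> send_rows(dr=[[0,0,0],[0,0,0],[0,0,0],[0,0,0],[0,0,0],[0,0,0]], offset=[[0,0,2],[0,0,4],[0,0,5.5],[0,0,6.5],[0,0,7],[0,0,7]], hand=[0,0,0,0,0,0])

```text
time: 16.6
ee_pos: [0.5285, -0.276, 0.0731]
tcp_rot: [3.141, -0.0, 0.598]
ft_force: [0.0, -0.3, -4.1]
finger_gap: 0.0153
grip_force: 45.0
```

>>> send_rows(dr=[[0,0,0],[0,0,0],[0,0,0],[0,0,0]], offset=[[0,0,0.4],[0,0,0.8],[0,0,1],[0,0,1]], hand=[0,0,0,0])

```text
time: 17.0
ee_pos: [0.5286, -0.2761, 0.073]
tcp_rot: [3.141, 0.0, 0.598]
ft_force: [-2.7, 1.2, 4.7]
finger_gap: 0.0156
grip_force: 45.0
```

Contact (the force has reversed). I'll ease off, then open the fingers slowly.

>>> send_rows(dr=[[0,0,0],[0,0,0],[0,0,0],[0,0,0],[0,0,0],[0,0,0],[0,0,0],[0,0,0],[0,0,0],[0,0,0]], offset=[[0,0,-0.5],[0,0,-0.5],[0,0,-0.5],[0,0,-0.5],[0,0,-0.5],[0,0,-0.5],[0,0,-0.5],[0,0,-0.5],[0,0,-0.5],[0,0,-0.5]], hand=[0,20,25,35,50,60,70,80,80,80])

```text
time: 18.0
ee_pos: [0.5285, -0.276, 0.0725]
tcp_rot: [3.141, 0.0, 0.598]
ft_force: [0.4, -0.9, 0.2]
finger_gap: 0.0733
grip_force: 0.0
```

>>> send_rows(dr=[[0,0,0],[0,0,0],[0,0,0],[0,0,0],[0,0,0],[0,0,0],[0,0,0],[0,0,0],[0,0,0],[0,0,0]], offset=[[0,0,0],[0,0,0],[0,0,-5],[0,0,-15],[0,0,-35],[0,0,-60],[0,0,-90],[0,0,-120],[0,0,-140],[0,0,-150]], hand=[80,80,80,80,80,80,80,80,80,80])

```text
time: 19.0
ee_pos: [0.5295, -0.2765, 0.2257]
tcp_rot: [3.138, -0.002, 0.598]
ft_force: [-0.7, 0.0, -0.0]
finger_gap: 0.0737
grip_force: 0.0
```

```bash
python3 - <<'E'
from m import *
s=sense();print(s["time"],s["ee_pos"],s["finger_gap"],s["ft_force"])
for n in("side","top"):
    p,d=camera(n)
    if n=="side": cv2.imwrite("pics/s5.png",p[40:400,100:460])
    P=cloud(n,d); q=near(P,.5285,-.276,.06,.095,.115); print(n,"handle",len(q),q.mean(0),q[:,2].max())
    q=near(P,.5625,.201,.13,.046,.062)
    f=least_squares(lambda p:np.hypot(q[:,0]-p[0],q[:,1]-p[1])-p[2],[.5625,.2,.1],loss="soft_l1",f_scale=.003); print("rim",len(q),f.x,q[:,2].max())
    for k in("truffle_large","truffle_small"):
        for b in boxes_of(k,n):
            x,y,w,h=b["box"];u,v=x+w/2,y+h/2; X=unproj(n,u,v,d[int(v),int(u)])[0];print(k,np.round(b["box"]),round(b["confidence"],2),np.round(X,3),"in tray",np.round(Ro.from_euler("z",-.598).apply(X-[.5285,-.276,0]),3))
E
```

```text
19.0 [ 0.5295442  -0.27645659  0.22569634] 0.07371494698497681 [-0.66503878  0.02558865 -0.03155606]
side handle 178 [ 0.52897058 -0.27161775  0.10192406] 0.10639908235127535
rim 2261 [0.56234045 0.20352375 0.0994997 ] 0.05982504645159187
truffle_large [202. 294.  18.  27.] 0.53 [0.615 0.192 0.041] in tray [0.335 0.338 0.041]
truffle_small [322. 165.  11.  11.] 0.51 [ 0.526 -0.251  0.028] in tray [0.012 0.022 0.028]<stdin>:6: RuntimeWarning: Mean of empty slice.
  ret = um.true_divide(
Traceback (most recent call last):
ValueError: zero-size array to reduction operation maximum which has no identity
```

View pics/s5.png

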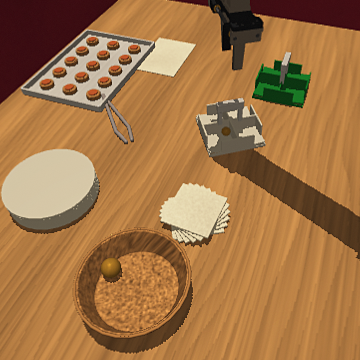

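The picture shows the tray standing level at (230,127) with the small ball in it, the large ball in the upright basket at (111,267), and the gripper clear above.

```bash
python3 -c "
from rig import *
print(job_done())"
```

```text
the job is handed in; nothing more can be done
None
```

The job is handed in: the last picture showed the large chocolate in the upright basket, the small one still in the tray, and the tray level on the table with the gripper clear at 19 s; the system returned no verdict.

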